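# Refit the pull pin of a fresh-air damper by feel and slide the damper open

### The job

The fresh-air damper on the grow-room bench was washed down and its pull pin is still in the pin rack, so the shutter cannot be moved. Take the yellow-knobbed pin, put its tip through the slot in the damper's cover and feel along the slot, pressing only lightly, for the hole in the shutter blade hidden underneath; press the pin gently fully home until its collar rests on the cover, then slide it to the green end until the shutter stops, fully open, and let go. Never force the pin, and leave the two spare pins and everything else on the bench as they are.

Things in the scene. Friction and masses are not known exactly. Their poses are not given: they have to be found in the camera images.
- pull_pin: Pull pin with a YELLOW knob, about 70 g, upright in one of the rack's holes. Origin on its axis at the collar's underside, z up. Above it: steel collar 28 mm in diameter, 4 mm thick, then the knob to grip, 22 mm in diameter, from 4 to 42 mm. Below: steel shank 10 mm in diameter, 40 mm long, its tip chamfered over the last 2.5 mm to a flat 6 mm across.
- rack: Grey pin rack, a fixed block 190 mm (its x) by 50 mm (its y), 50 mm high, origin at the centre of its underside. Three upright holes 12.5 mm in diameter on its x axis at -60, 0 and +60 mm; the collars rest on its top. Which pin is in which hole varies.
- damper: Slide damper bolted to the bench: sheet-metal box 140 mm (its x) by 420 mm (its y, -240 to +180), aluminium cover, top 70 mm above the bench, slot along y. Origin on the bench under the slot's middle, z up. A duct collar with filter, 112 mm wide, stands 45 mm above the cover at y = -170. Over 30 N between pin and damper before the pin is home, or 60 N once home, bends it; brief knocks count.
- open_end (a point): Middle of the slot's end at the green mark, on top of the cover (damper y = +60 mm). The blade slides along damper y only and stays where left; about 5 N moves it, so a pin tip pressed on it with over 6 N may drag it along. Its hole's centre is 10 mm from this end when fully open, where the blade meets its stop; home in the hole, the pin is then about 10 mm from this end too.
- closed_end (a point): Middle of the slot's end at the red mark, on top of the cover (damper y = -60 mm). Shut, the blade's hole centre is 10 mm from this end; at the start it lies at an unmeasured place 14 to 80 mm from this end.
- spare_black: Spare pin with a black knob in the rack: as the pull pin, but with a shank of only 25 mm. Leave it.
- spare_blue: Spare pin with a blue knob in the rack: as the black one. Leave it.
- mist_bottle: Clear spray bottle with a blue head, 68 mm in diameter, 185 mm high, origin under its centre. Leave it.
- spawn_jar: Jar of grain with a metal cap, 76 mm in diameter, 120 mm high, origin under its centre. Leave it.
- grow_block: White and brown colonised block, 130 by 120 by 110 mm, origin under its centre. Leave it.
- hygrometer: White hygrometer, 30 by 75 by 70 mm, origin under its centre. Leave it.
- screwdriver: Screwdriver lying on the bench, 200 mm long. Leave it.
- brush: Brush lying on the bench, 220 mm long. Leave it.
- slot_middle (a point): Middle of the slot, on top of the cover (4 mm thick). Slot 14 mm wide, 120 mm long. Behind it lies the dark shutter blade, 6 mm thick, its flat top 20 mm below the cover's top, nothing below it; it fills the slot's whole length in every position, bar its one pin hole, 12.5 mm in diameter, 1 mm chamfer, on the slot's centre line. With the tip on the blade the collar is 20 mm above the cover.

How it is judged:
By the outcome, as a careful person would: the job done as asked, in the order asked, and still so for the second after the job is handed in, with the robot touching nothing.
It also fails if it takes over 56 s, if anything falls off the work surface, if the arm or the gripper's body presses on something with over 40 N, if the wrist force passes 120 N, or if a joint passes its speed limit or range.

### The arm

A 6-joint arm with a two-finger parallel gripper is mounted at the origin on the work surface. World frame = base frame: x ahead of the robot, y to its left, z up, the work surface at z = 0. Lengths are in m, angles in rad, forces in N, time in s.
With the tool pointing down it reaches from about 0.35 to 0.975 m from the base axis. Payload 4.9 kg.
Tool frame: the origin (TCP) lies at the very end of the fingers, on their centre line; the grasp point (between the pads) lies 19 mm behind it; z points along the fingers, y is the line along which they close (so a half turn about z gives the same grasp; the last joint's range is limited). The gripper opens to 85 mm and grips with 20 to 120 N. Pads are 22 mm wide; open, the fingers measure 114 mm over their backs; the gripper's body (76 mm by 85 mm) begins 54 mm behind the grasp point. The pads swing forward as they close: fully open they stand 13 mm farther back than shut.
Start: joints at [1.108, 0.053, 1.613, -0, 1.476, -0.119], TCP at [0.211, 0.588, 0.231] pointing down, gripper open.
Joint ranges: [-3.01, 3.01], [-1.01, 2.22], [0.06, 2.58], [-1.02, 4.17], [0.09, 2.62], [-3.14, 3.14]. Speed limits (rad/s): [2.57, 2.57, 3.14, 3.14, 3.14, 3.14].

### API

Orientations are given as a rotation vector (axis times angle).
In Python, from station import get_obs, get_image, finish_job gives the robot as it stands. The module is installed in compiled form; this text tells all that it offers.
- The arm moves only by the tool carry_out, never from a script. Its argument "rows" is a list of rows, each a list of 7 numbers: the turn, a rotation vector about the tool's x, y, z as a fraction of full scale, then the shift along the tool's x, y, z as a fraction of full scale, then the closure, from -1 (fully open) to 1 (shut). A call has 1 to 5 rows; each row is the pose to reach, as a shift and turn from the pose commanded when the call began, along the tool's axes at that moment, turning the shorter way round; what a row does not reach only later rows make up. Full scale, the value 1, is 300 mm for a shift and pi rad for a turn. A row lasts 1/10 s, in which the tool goes at most 50 mm and 8.59 degrees, less where a joint would pass 70% of its speed; a pose out of reach is approached as far as the arm can. A call with a number of a shift or a turn outside -1 to 1 is refused whole. A call with a gripper value outside its range is refused whole. The fingers move at their own pace and stop on an object; "force" is the grip in N (left out, the last holds). Time passes only in rows, so rows that repeat a pose let the fingers close. It gives the time, the measured TCP pose, the force, the opening and the grip force at its end, in the units of the state.
- get_obs(): the state, without advancing time (a new reading comes with each control period).
- get_image(name): name is "side" or "top" or "wrist"; returns a dict with "img" (400x640x3 uint8, blue, green, red), "mtx" (3x3 intrinsics, pixels), "D" ([k1, k2, p1, p2, k3] as OpenCV has them; the pictures are not rectified), "R" (3x3) and "t" (3): a world point X has camera coordinates R X + t. Camera axes: x right, y down, z forward; pixel columns grow to the right and rows downward; lengths in m; the calibration is good to about 2 mm. A picture is of the moment at which its call begins. There is no depth.
- finish_job(): hands the job in; it is judged then, once.
The state is a dict: "t": time; "q": joint angles; "dq": joint speeds; "effort": joint torques, N m; "tool_pos": TCP position; "tool_rot": TCP orientation; "contact_force": force on the tool from outside, world axes, zero at the start; "wrist_torque": the same for the moment, N m; "opening": finger opening in m; "grip_force": force on a finger pad.
Only numpy, scipy, OpenCV 4.12 (cv2) and the standard library are available. Lean on these libraries where they do the work, as an engineer would, in place of code of your own. Each camera call takes 0.05 s, during which the arm holds its last target. There are 200 camera calls.

## Working session

There is one attempt and no reset: what is moved stays moved. The work goes in short steps, Python scripts to look and compute and a tool call to move; the robot and the scene stay as the last step left them, time stands still between calls to the robot, and variables do not carry over. Pictures are saved under pics/ and viewed, at most 10 in all, crops included, and the job is handed in when it is done.

Besides the shell and the picture viewer there is one more tool, called after "Emit:" as name(argument=value, ...) on one line, values as JSON. carry_out: Moves the arm, as the interface text tells. Shift numbers are shares of 300 mm and turn numbers shares of pi rad, none past 1 either way. Its arguments: {"type":"object","properties":{"rows":{"type":"array"},"force":{"type":"number"}},"required":["rows"]}

```bash
mkdir -p pics; python3 - <<'E'
from station import *
import cv2,numpy as np,pickle
o=get_obs();print({k:np.round(v,3) for k,v in o.items()})
for n in("top","side"):
    d=get_image(n);cv2.imwrite(f"pics/{n}0.png",d["img"]);pickle.dump(d,open(f"{n}0.pkl","wb"))
    print(n,np.round(d["mtx"],1).tolist(),np.round(d["D"],3),np.round(-d["R"].T@d["t"],3))
E
```

```text
{'t': np.float64(0.0), 'q': array([ 1.108,  0.053,  1.614,  0.   ,  1.476, -0.119]), 'dq': array([-0.001, -0.001, -0.001, -0.   ,  0.   , -0.   ]), 'effort': array([ 1.0000e-03, -3.9367e+01, -3.7018e+01,  0.0000e+00,  7.0000e-03,
        0.0000e+00]), 'tool_pos': array([0.21 , 0.588, 0.23 ]), 'tool_rot': array([-5.370e-01, -3.095e+00,  3.000e-03]), 'contact_force': array([0.181, 0.104, 1.413]), 'wrist_torque': array([0.015, 0.026, 0.011]), 'grip_force': np.float64(0.0), 'opening': np.float64(0.085)}
top [[454.2, 0.0, 321.8], [0.0, 454.2, 196.7], [0.0, 0.0, 1.0]] [-0.096  0.     0.     0.     0.   ] [ 0.319 -0.023  1.752]
side [[494.0, 0.0, 323.4], [0.0, 494.0, 203.4], [0.0, 0.0, 1.0]] [-0.003  0.     0.     0.     0.   ] [ 0.149 -0.984  1.128]
```

View pics/top0.png

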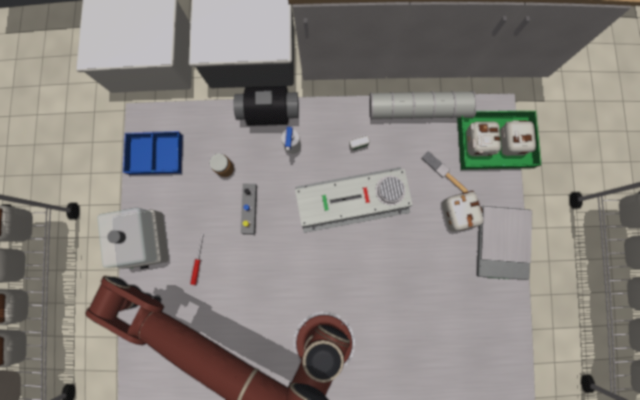

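View pics/side0.png

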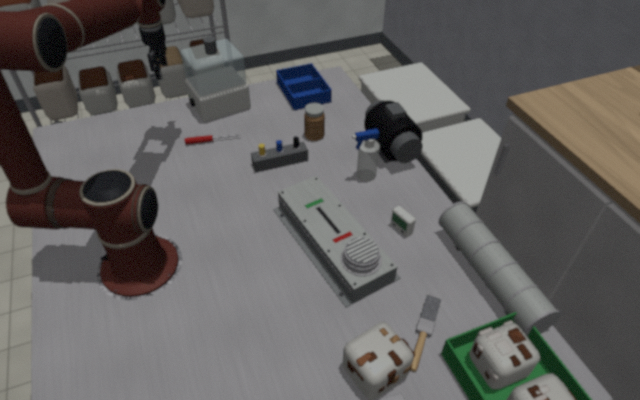

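The top view shows the yellow knob at (246,224), blue at (247,207) and black at (249,190). The slot runs from (330,201) at the green end to (362,196) at the red end. The side view agrees, with the yellow knob at (262,149).

```bash
cat > h.py <<'E'
import cv2,numpy as np,pickle
from scipy.spatial.transform import Rotation as Rot
from station import *
def grab(n,name):
    d=get_image(n);cv2.imwrite(f"pics/{name}.png",d["img"]);pickle.dump(d,open(f"{name}.pkl","wb"));return d
def load(n): return pickle.load(open(n+".pkl","rb"))
def ray(d,p):
    u=cv2.undistortPoints(np.array([[p]],float),d["mtx"],d["D"])[0,0]
    v=d["R"].T@np.array([u[0],u[1],1]);return -d["R"].T@d["t"],v
def onz(d,p,z):
    c,v=ray(d,p);return c+v*(z-c[2])/v[2]
def proj(d,X):
    return cv2.projectPoints(np.array([X],float),cv2.Rodrigues(d["R"])[0],d["t"],d["mtx"],d["D"])[0][0,0]
def blobs(d,lo,hi,amin=4,roi=None):
    m=cv2.inRange(cv2.cvtColor(d["img"],cv2.COLOR_BGR2HSV),np.array(lo),np.array(hi))
    if roi: k=np.zeros_like(m);k[roi[1]:roi[3],roi[0]:roi[2]]=255;m&=k
    n,_,s,c=cv2.connectedComponentsWithStats(m)
    return [(c[i],s[i]) for i in range(1,n) if s[i,4]>=amin]
def local(P,o=None):
    o=o or get_obs();return Rot.from_rotvec(o["tool_rot"]).inv().apply(np.array(P)-o["tool_pos"])
E
python3 - <<'E'
from h import *
T=load("top0")
for n,lo,hi,z,roi in(("yel",(20,100,80),(35,255,255),.085,(225,170,270,245)),("blue",(100,100,60),(130,255,255),.085,(225,170,270,245)),("green",(45,80,50),(85,255,255),.07,(290,160,420,230)),("red",(170,100,60),(180,255,255),.07,(290,160,420,230)),("red2",(0,100,60),(6,255,255),.07,(290,160,420,230))):
    for c,s in blobs(T,lo,hi,3,roi): print(n,c.round(1),s,onz(T,c,z).round(4))
for p in((330,201),(362,196)):print(onz(T,p,.07).round(4))
o=get_obs();R=Rot.from_rotvec(o["tool_rot"]).as_matrix();print(R.round(3))
E
```

```text
yel [245.6 223.3] [243 221   6   6  28] [0.449 0.277 0.085]
blue [246. 207.] [244 205   5   5  23] [0.5097 0.2754 0.085 ]
green [324.9 202.7] [323 196   5  14  43] [ 0.521  -0.0174  0.07  ]
red2 [365.9 194.6] [363 188   6  15  48] [ 0.5482 -0.1714  0.07  ]
[ 0.527  -0.0367  0.07  ]
[ 0.5431 -0.1566  0.07  ]
[[-0.941  0.337 -0.001]
 [ 0.337  0.941 -0.002]
 [ 0.    -0.002 -1.   ]]
```

Emit:
carry_out(rows=[[0,0,-0.1,-0.667,-0.427,0.05,-1],[0,0,-0.1,-0.667,-0.427,0.05,-1],[0,0,-0.1,-0.667,-0.427,0.05,-1],[0,0,-0.1,-0.667,-0.427,0.05,-1],[0,0,-0.1,-0.667,-0.427,0.05,-1]], force=40)

```text
t: 0.6
tool_pos: [0.3567, 0.3982, 0.2156]
tool_rot: [-0.047, -3.141, 0.001]
contact_force: [0.0, 0.3, -0.2]
opening: 0.0853
grip_force: 0.0
```

```bash
python3 - <<'E'
from h import *
d=grab("wrist","w1");o=get_obs();print(o["t"],o["tool_pos"],(-d["R"].T@d["t"]).round(3));print(d["R"].round(2).tolist(),Rot.from_rotvec(o["tool_rot"]).as_matrix().round(3).tolist())
print(proj(d,(.449,.277,.085)),local((.449,.277,.17))/.3)
for c,s in blobs(d,(20,100,80),(35,255,255),50):print(c,s,onz(d,c,.092))
E
```

```text
0.65 [0.35966233 0.39432938 0.21504737] [0.284 0.401 0.357]
[[0.03, 1.0, -0.0], [0.96, -0.03, 0.28], [0.28, -0.01, -0.96]] [[-0.999, 0.034, 0.002], [0.034, 0.999, -0.005], [-0.002, -0.005, -1.0]]
[209.03035851 277.46463327] [-0.31082426 -0.37988484  0.15251553]
```

View pics/w1.png

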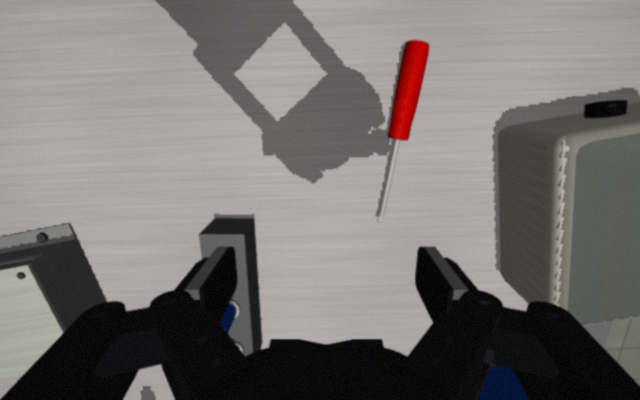

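The open left finger hides the yellow pin, and the rack shows at about (230,290). I'll move beyond it in x for a clear view.

Emit:
carry_out(rows=[[0,0,0,-0.48,-0.374,-0.02,-0.3],[0,0,0,-0.48,-0.374,-0.02,-0.3],[0,0,0,-0.48,-0.374,-0.02,-0.3],[0,0,0,-0.48,-0.374,-0.02,-0.3],[0,0,0,-0.48,-0.374,-0.02,-0.3]])

```text
t: 1.15
tool_pos: [0.4989, 0.2812, 0.2219]
tool_rot: [0.055, 3.141, -0.002]
contact_force: [-0.2, 0.6, 0.5]
opening: 0.0554
grip_force: 0.0
```

```bash
python3 - <<'E'
from h import *
d=grab("wrist","w2");o=get_obs();print(o["t"],o["tool_pos"],o["opening"])
for n,lo,hi in(("y",(20,100,80),(35,255,255)),("b",(100,100,60),(130,255,255))):
  for c,s in blobs(d,lo,hi,50):print(n,c,s,onz(d,c,.092).round(4))
E
```

```text
1.2 [0.49734522 0.28262842 0.22171518] 0.05520992136850652
y [322.57640232 133.42940039] [310 120  26  27 517] [0.4511 0.2802 0.092 ]
b [322.85961538 195.69038462] [311 180  24  30 520] [0.508  0.2784 0.092 ]
b [590.59591742 316.70494085] [ 526  273  114  113 4311] [0.6531 0.5598 0.092 ]
```

View pics/w2.png

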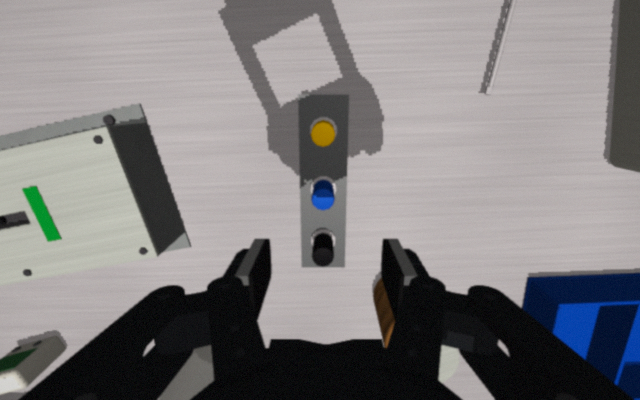

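The knobs line up at (323,133) yellow, (323,195) blue and (323,247) black. Yellow sits at about (0.4505, 0.280).

Emit:
carry_out(rows=[[0,0,0,0.157,-0.013,0.1,-0.3],[0,0,0,0.157,-0.013,0.3,-0.3],[0,0,0,0.157,-0.013,0.35,-0.3],[0,0,0,0.157,-0.013,0.35,-0.3],[0,0,0,0.157,-0.013,0.35,-0.3]])

```text
t: 1.7
tool_pos: [0.4486, 0.2821, 0.1175]
tool_rot: [-0.045, -3.141, 0.0]
contact_force: [0.3, -0.4, 0.7]
opening: 0.0554
grip_force: 0.0
```

```bash
python3 - <<'E'
from h import *
o=get_obs();print(o["t"],o["tool_pos"],o["contact_force"],local((.4505,.2802,.0575))/.3)
d=grab("wrist","w3")
for c,s in blobs(d,(20,100,80),(35,255,255),50):print(c,s,onz(d,c,.092).round(4),proj(d,(.4505,.2802,.092)))
E
```

```text
1.7 [0.44860375 0.28213584 0.11752156] [ 0.33541757 -0.35101775  0.72950887] [-0.00663737 -0.00625587  0.20006786]
[322.47972509 226.88728522] [ 305  201   36   51 1455] [0.4456 0.2805 0.092 ] [322.15865237 234.56362256]
```

Emit:
carry_out(rows=[[0,0,0,-0.006,-0.006,0.1,-0.3],[0,0,0,-0.006,-0.006,0.2,-0.3],[0,0,0,-0.006,-0.006,0.2,-0.3],[0,0,0,-0.006,-0.006,0.2,1],[0,0,0,-0.006,-0.006,0.2,1]], force=60)

```text
t: 2.25
tool_pos: [0.453, 0.2806, 0.0603]
tool_rot: [0.046, 3.137, 0.003]
contact_force: [0.1, 0.9, -0.0]
opening: 0.0275
grip_force: 0.0
```

Emit:
carry_out(rows=[[0,0,0,0,0,0,1],[0,0,0,0,0,0,1],[0,0,0,0,0,0,1],[0,0,0,0,0,0,1],[0,0,0,0,0,0,1]])

```text
t: 2.75
tool_pos: [0.4531, 0.2806, 0.0604]
tool_rot: [0.046, 3.137, 0.004]
contact_force: [0.4, -0.3, 6.6]
opening: 0.0203
grip_force: 58.6
```

Emit:
carry_out(rows=[[0,0,0,0,0,-0.1,1],[0,0,0,0,0,-0.25,1],[0,0,0,0,0,-0.4,1],[0,0,0,-0.04,-0.15,-0.5,1],[0,0,0,-0.08,-0.3,-0.53,1]])

```text
t: 3.25
tool_pos: [0.4736, 0.1919, 0.2213]
tool_rot: [0.04, 3.133, 0.004]
contact_force: [1.8, -1.0, -0.9]
opening: 0.0201
grip_force: 60.3
```

Emit:
carry_out(rows=[[0,0,-0.03,-0.12,-0.16,0,1],[0,0,-0.065,-0.24,-0.32,0,1],[0,0,-0.065,-0.36,-0.48,0,1],[0,0,-0.065,-0.36,-0.64,0,1],[0,0,-0.065,-0.36,-0.8,0,1]])

```text
t: 3.75
tool_pos: [0.5725, -0.0321, 0.2166]
tool_rot: [-0.274, 3.128, -0.0]
contact_force: [-0.4, -0.7, -1.1]
opening: 0.0204
grip_force: 60.4
```

```bash
python3 - <<'E'
from h import *
o=get_obs();print(o["t"],o["tool_pos"],o["tool_rot"],o["contact_force"],o["opening"])
print(local((.585,-.095,.22))/.3)
E
```

```text
3.75 [ 0.57250658 -0.03210432  0.21655926] [-2.74229095e-01  3.12811626e+00 -4.05332396e-04] [-0.41445894 -0.68365715 -1.08350782] 0.020352227072008136
[-0.00454775 -0.21370472 -0.01137997]
```

Emit:
carry_out(rows=[[0,0,0,-0.005,-0.1,0,1],[0,0,0,-0.005,-0.213,0,1],[0,0,0,-0.005,-0.213,0,1]])

```text
t: 4.05
tool_pos: [0.5845, -0.0965, 0.2165]
tool_rot: [-0.267, 3.129, -0.003]
contact_force: [0.1, 0.8, -1.1]
opening: 0.0205
grip_force: 60.4
```

```bash
python3 - <<'E'
from h import *
d=grab("wrist","w4");o=get_obs();print(o["t"],o["tool_pos"])
for n,lo,hi in(("g",(45,80,50),(85,255,255)),("r",(0,120,60),(8,255,255)),("y",(20,100,80),(35,255,255))):
  for c,s in blobs(d,lo,hi,50):print(n,c.round(1),s,onz(d,c,.07).round(4))
E
```

```text
4.1 [ 0.58423837 -0.094531    0.21633673]
g [422.9 132.7] [ 412  101   23   65 1123] [ 0.523  -0.0155  0.07  ]
r [255.2 131.7] [ 245  100   21   66 1110] [ 0.5486 -0.1691  0.07  ]
y [326.  266.2] [ 302  226   49   78 3056] [ 0.6753 -0.0807  0.07  ]
```

View pics/w4.png

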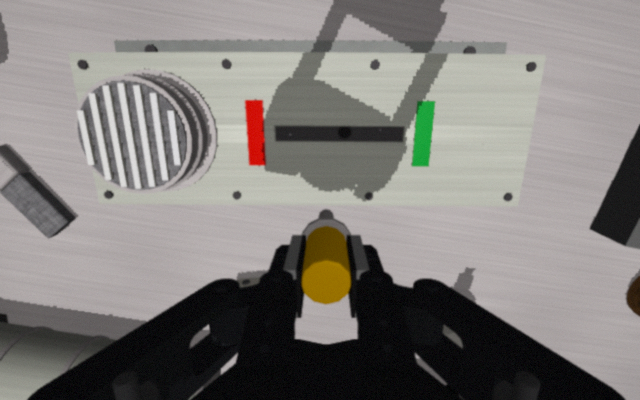

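Seen here: the slot spans (275,133) to (405,133), red mark at 255 and green at 423. A darker spot at (344,132) may be the blade's hole. The pin is held upright with its tip at (326,214).

```bash
python3 - <<'E'
from h import *
d=load("w4");g=cv2.cvtColor(d["img"],cv2.COLOR_BGR2GRAY)
k=np.zeros_like(g);k[115:150,265:415]=255
m=cv2.inRange(g,0,65)&k
n,_,s,c=cv2.connectedComponentsWithStats(m);i=1+np.argmax(s[1:,4]);print(s[i],c[i])
x,y,w,h,_=s[i];ym=c[i][1]
a,b=onz(d,(x,ym),.07),onz(d,(x+w,ym),.07);print(a,b,np.linalg.norm(a-b),(a+b)/2)
m2=cv2.inRange(g,0,20)&k
n,_,s2,c2=cv2.connectedComponentsWithStats(m2)
for j in range(1,n):
  if s2[j,4]>8: print("dark",s2[j],c2[j],onz(d,c2[j],.05).round(4))
print(g[132,270:410].tolist())
# tip of pin & its lateral
v=d["img"][200:225,310:342];print(cv2.cvtColor(v,cv2.COLOR_BGR2GRAY)[::3])
p=onz(d,(255.2,131.7),.07);q=onz(d,(422.9,132.7),.07);u=(q-p)/np.linalg.norm(q-p);print("u",u,(p+q)/2,np.degrees(np.arctan2(u[1],u[0])))
E
```

```text
[ 275  126  129   16 1878] [338.61182109 133.28487753]
[ 0.54690299 -0.15083464  0.07      ] [ 0.52657269 -0.03268266  0.07      ] 0.11988832980053568 [ 0.53673784 -0.09175865  0.07      ]
dark [338 128  13  10  93] [344.10752688 131.98924731] [ 0.5364 -0.0863  0.05  ]
[113, 113, 111, 109, 93, 66, 46, 39, 33, 40, 38, 36, 39, 35, 37, 37, 35, 34, 39, 38, 40, 37, 34, 38, 36, 34, 38, 37, 36, 36, 36, 36, 37, 37, 39, 38, 39, 37, 37, 37, 38, 35, 36, 38, 37, 38, 37, 37, 39, 37, 35, 38, 35, 34, 37, 38, 34, 35, 36, 39, 39, 38, 38, 38, 37, 38, 34, 34, 24, 13, 16, 14, 13, 16, 14, 16, 15, 13, 16, 15, 20, 31, 35, 37, 39, 39, 37, 37, 40, 42, 39, 35, 37, 40, 40, 40, 35, 36, 38, 36, 35, 38, 38, 41, 38, 38, 36, 34, 38, 36, 40, 39, 37, 37, 38, 40, 38, 41, 37, 38, 39, 36, 39, 36, 39, 41, 41, 36, 39, 38, 38, 40, 43, 60, 89, 129, 178, 200, 203, 203]
[[189 190 190 188 188 190 191 190 191 190 190 190 188 191 189 189 190 190
  189 189 190 186 189 187 191 189 188 188 189 187 188 189]
 [184 185 186 185 185 185 187 185 184 184 186 183 186 183 185 184 185 185
  186 189 185 185 185 187 186 185 185 186 186 186 185
[... 333 characters left out ...]
  58  61  58
   59  64  68  92 134 162 174 176 177 175 177 176 174 177]
 [176 174 178 177 176 176 175 170 141  97  63  56  54  56  57  58  60  62
   56  63  64  62  82 124 162 171 173 176 173 176 174 171]
 [176 180 178 176 174 169 157 135 102  76  64  67  63  62  69  64  65  66
   67  67  65  66  72  95 127 151 165 173 174 178 175 176]
 [152 131 114  91  80  81  85  89 100  99 101 104 102 103 105 103 105 104
  103 103 103 101 105 101 102  97  89  88  95 115 137 155]
 [ 79  88  94  99  98 105 101 102 101  99 101 100 100 100 100  98  97  99
   98 101 101 100  99  99 100 102 100 102 101 102  98  92]]
u [-0.16377923  0.98649702  0.        ] [ 0.53579536 -0.09231523  0.07      ] 99.42632482611013
```

```bash
python3 - <<'E'
from h import *
d=load("w4");o=get_obs();R=Rot.from_rotvec(o["tool_rot"]).as_matrix();print(R.round(4).tolist(),o["tool_pos"])
P=o["tool_pos"]
print("axis tip proj",proj(d,P+R@[0,0,.050]), "front edge of shank", proj(d,P+R@[.003,0,.0505]))
t=onz(d,(326,209.),.166);print("tip front edge",t,"local",local(t,o)*1000)
u=np.array([-.1638,.9865,0]);H=np.array([.5364,-.0863,.07])
for s in(-.010,0):
  X=H+u*s;print(s,X.round(4),(local([X[0],X[1],P[2]],o)/.3).round(4))
print(local(P+u,o))
E
```

```text
[[-0.9853, -0.1706, 0.0006], [-0.1706, 0.9853, -0.0001], [-0.0006, -0.0002, -1.0]] [ 0.58423837 -0.094531    0.21633673]
axis tip proj [328.51828075 216.81874502] front edge of shank [328.51748494 212.34317171]
tip front edge [ 0.57921208 -0.09711413  0.166     ] local [ 5.42279554 -1.67889204 50.33385743]
-0.01 [ 0.538  -0.0962  0.07  ] [ 1.527e-01  2.090e-02 -1.000e-04]
0 [ 0.5364 -0.0863  0.07  ] [ 1.524e-01  5.420e-02 -1.000e-04]
[-6.93604738e-03  9.99982276e-01 -1.68555502e-04]
```

Emit:
carry_out(rows=[[0,0,0,0.145,0.027,0,1],[0,0,0,0.145,0.027,0.1,1],[0,0,0,0.145,0.027,0.2,1],[0,0,0,0.145,0.027,0.26,1],[0,0,0,0.145,0.027,0.26,1]])

```text
t: 4.6
tool_pos: [0.5374, -0.0906, 0.1346]
tool_rot: [0.275, -3.124, -0.004]
contact_force: [-0.0, -0.7, -1.6]
opening: 0.0204
grip_force: 60.4
```

```bash
python3 - <<'E'
from h import *
d=grab("wrist","w5");o=get_obs();print(o["t"],o["tool_pos"],o["contact_force"])
cv2.imwrite("pics/w5c.png",cv2.resize(d["img"][120:300,230:430],None,fx=3,fy=3))
for n,lo,hi in(("g",(45,80,50),(85,255,255)),("r",(0,120,60),(8,255,255))):
  for c,s in blobs(d,lo,hi,50):print(n,c.round(1),s,onz(d,c,.07).round(4))
print(local((.5364,-.0863,.07))*1000)
E
```

```text
4.65 [ 0.53881185 -0.09110514  0.13675355] [-0.05109432  0.64668344 -0.57551935]
g [431.8 208.4] [ 417  170   31   79 1769] [ 0.523  -0.0155  0.07  ]
r [213.9 206.1] [ 199  167   30   80 1780] [ 0.5483 -0.1692  0.07  ]
[ 1.37796857  5.05342494 66.7645588 ]
```

View pics/w5c.png

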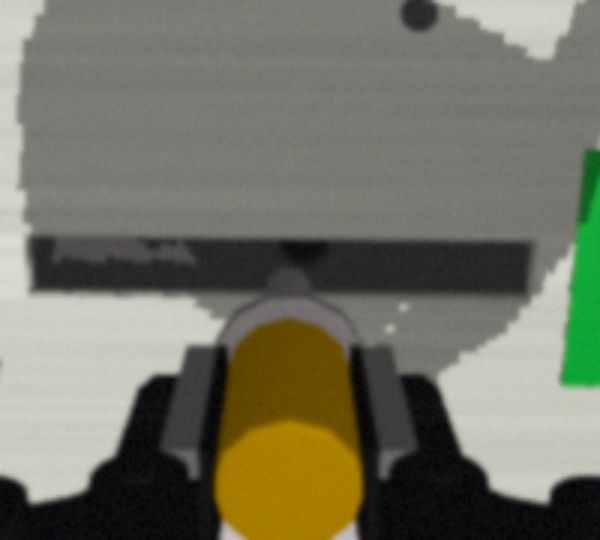

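The crop shows the pin tip at crop (288,272) over the slot, which covers rows 238–293. The dark hole is just behind it at crop (303,248).

```bash
python3 - <<'E'
from h import *
d=load("w5");g=cv2.cvtColor(d["img"],cv2.COLOR_BGR2GRAY)
f=lambda c:(230+c[0]/3-.33,120+c[1]/3-.33)
u=np.array([-.1638,.9865,0]);v=np.array([.9865,.1638,0])
O=(onz(d,(431.8,208.4),.07)+onz(d,(213.9,206.1),.07))/2
a=onz(d,f((288,268)),.0875);print("tip front",((a-O)@u*1e3).round(2),((a-O)@v*1e3).round(2))
for r in(239,293):
  b=onz(d,f((150,r)),.07);print("slot edge",((b-O)@v*1e3).round(2))
for c in(31,529):
  b=onz(d,f((c,265)),.07);print("slot end",((b-O)@u*1e3).round(2))
for c in(283,303,325):
  b=onz(d,f((c,248)),.05);print("hole",((b-O)@u*1e3).round(2),((b-O)@v*1e3).round(2))
ro=199;print(g[198:204,318:345])
E
```

```text
tip front 1.73 -4.7
slot edge -5.61
slot edge 7.95
slot end -59.31
slot end 59.29
hole 0.63 2.65
hole 5.82 2.6
hole 11.53 2.54
[[110 111 110 112 109 110 111 107 111 114 110 111 109 112 109 113 113 112
  113 114 114 112 112 111 109 113 112]
 [ 86  85  82  84  84  83  81  82  81  80  84  87  87  83  88  85  89  85
   83  87  91  87  91  92  92  89  90]
 [ 53  57  56  56  51  45  41  43  42  41  41  43  49  46  46  49  46  49
   46  45  52  56  61  61  62  59  62]
 [ 41  42  38  39  40  30  21  18  17  15  16  19  19  21  16  23  21  19
   22  17  26  37  41  43  40  42  45]
 [ 39  36  40  40  35  29  18  14  12  11  13  15  19  11  16  11  10  14
   17  18  24  32  40  35  41  38  38]
 [ 42  39  39  38  36  30  22  21  16  16  15  14  14  11  10  12  10  15
   16  19  23  31  35  36  39  41  39]]
```

Emit:
carry_out(rows=[[0,0,0,-0.0073,-0.016,0.02,1],[0,0,0,-0.0073,-0.016,0.04,1],[0,0,0,-0.0073,-0.016,0.047,1],[0,0,0,-0.0073,-0.016,0.053,1],[0,0,0,-0.0073,-0.016,0.06,1]])

```text
t: 5.15
tool_pos: [0.5431, -0.0968, 0.12]
tool_rot: [-0.274, 3.129, -0.0]
contact_force: [0.6, -0.0, -0.7]
opening: 0.0205
grip_force: 60.4
```

```bash
python3 - <<'E'
from h import *
d=grab("wrist","w6");o=get_obs();print(o["t"],o["tool_pos"],o["contact_force"],o["wrist_torque"])
cv2.imwrite("pics/w6c.png",cv2.resize(d["img"][150:330,230:430],None,fx=3,fy=3))
E
```

```text
5.2 [ 0.54275786 -0.09668569  0.119472  ] [-8.34094683e-01 -5.46709121e-04 -1.18084170e-01] [-0.04884619  0.02614981  0.03847189]
```

View pics/w6c.png

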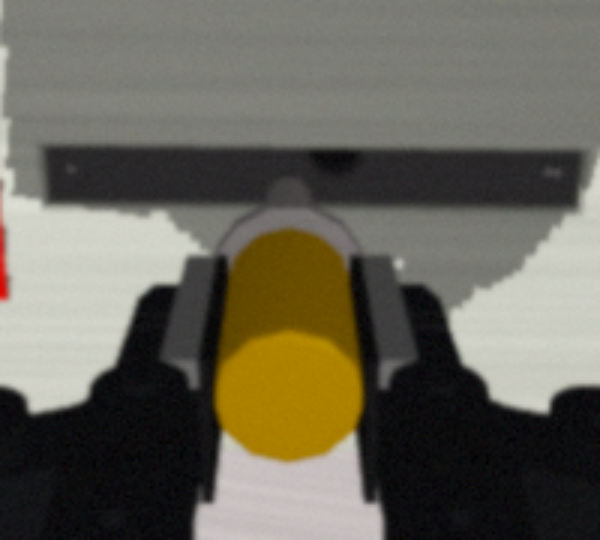

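The crop shows the slot at rows 147–206 and the pin tip's near edge at (289,177). The hole is at about (336,157), to the right of the tip as planned.

```bash
python3 - <<'E'
from h import *
u=np.array([-.1638,.9865,0]);v=np.array([.9865,.1638,0]);O=np.array([.53565,-.09235,.07])
for nm,y0,tipz,tr,kn,kt in(("w5",120,.087,268,(289,483),421),("w6",150,.0695,177,(289,396),331)):
  d=load(nm);f=lambda c:(230+c[0]/3-.33,y0+c[1]/3-.33)
  C=-d["R"].T@d["t"];uv=lambda P:(round((P-O)@u*1e3,2),round((P-O)@v*1e3,2))
  print(nm,"cam",uv(C),C[2].round(4))
  for dz in(-.002,0,.002):
    print(" tip front",uv(onz(d,f((289,tr)),tipz+dz)),"knob top",uv(onz(d,f(kn),tipz+dz+.082)),"knob far/near",uv(onz(d,f((289,kt)),tipz+.082+dz)))
  if nm=="w6":
    for r in(147,206):print(uv(onz(d,f((289,r)),.07)))
    for c in (45,582):print(uv(onz(d,f((c,176)),.07)))
    for r in(150,172):print("hole",uv(onz(d,f((336,r)),.05)))
o=get_obs();print(o["tool_pos"],uv(o["tool_pos"]),o["tool_rot"])
E
```

```text
w5 cam (np.float64(0.4), np.float64(-69.42)) 0.2769
 tip front (np.float64(1.94), np.float64(-3.86)) knob top (np.float64(1.63), np.float64(-0.99)) knob far/near (np.float64(1.53), np.float64(-10.38))
 tip front (np.float64(1.92), np.float64(-4.54)) knob top (np.float64(1.61), np.float64(-2.24)) knob far/near (np.float64(1.51), np.float64(-11.45))
 tip front (np.float64(1.9), np.float64(-5.22)) knob top (np.float64(1.59), np.float64(-3.48)) knob far/near (np.float64(1.49), np.float64(-12.53))
w6 cam (np.float64(-6.1), np.float64(-65.76)) 0.2618
 tip front (np.float64(-5.29), np.float64(1.68)) knob top (np.float64(-5.3), np.float64(5.58)) knob far/near (np.float64(-5.41), np.float64(-4.56))
 tip front (np.float64(-5.3), np.float64(0.98)) knob top (np.float64(-5.32), np.float64(4.31)) knob far/near (np.float64(-5.42), np.float64(-5.65))
 tip front (np.float64(-5.3), np.float64(0.29)) knob top (np.float64(-5.33), np.float64(3.04)) knob far/near (np.float64(-5.43), np.float64(-6.74))
(np.float64(-5.37), np.float64(-6.14))
(np.float64(-5.23), np.float64(7.66))
(np.float64(-59.3), np.float64(1.12))
(np.float64(59.58), np.float64(-0.05))
hole (np.float64(6.09), np.float64(0.73))
hole (np.float64(6.23), np.float64(6.35))
[ 0.54275786 -0.09668569  0.119472  ] (np.float64(-5.44), np.float64(6.3)) [ 2.73771825e-01 -3.12947402e+00 -1.74401419e-04]
```

Emit:
carry_out(rows=[[0,0,0,0.0115,0,-0.01,1],[0,0,0,0.0115,0,-0.01,1],[0,0,0,0.0115,0,-0.01,1],[0,0,0,0.0115,0,0,1]])

```text
t: 5.6
tool_pos: [0.5399, -0.0975, 0.1204]
tool_rot: [-0.274, 3.128, -0.001]
contact_force: [-0.7, -0.1, -1.3]
opening: 0.0201
grip_force: 60.4
```

```bash
python3 - <<'E'
from h import *
u=np.array([-.1638,.9865,0]);v=np.array([.9865,.1638,0]);O=np.array([.53565,-.09235,.07])
d=grab("wrist","w7");o=get_obs();P=o["tool_pos"]
print(o["t"],P,(P-O)@u*1e3,(P-O)@v*1e3,o["contact_force"])
C=-d["R"].T@d["t"];print((C-O)@u*1e3,(C-O)@v*1e3,C[2])
cv2.imwrite("pics/w7c.png",cv2.resize(d["img"][150:330,230:430],None,fx=3,fy=3))
E
```

```text
5.65 [ 0.5392983  -0.09729251  0.1193319 ] -5.473375628105968 2.789461890815107 [ 0.30472624  0.231849   -0.93063678]
-6.194459794494817 -69.11414359874438 0.2621404105400268
```

View pics/w7c.png

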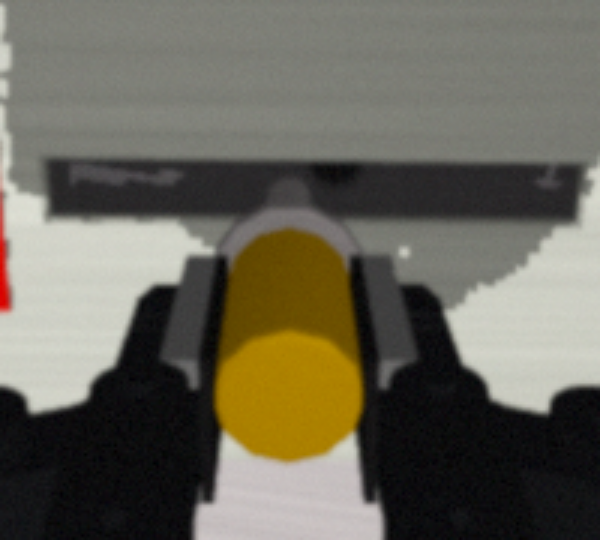

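The slot is now at rows 160–219 with the tip's near edge at 177, about 1 mm off centre. I'll trim that and descend through the cover.

Emit:
carry_out(rows=[[0,0,0,0.0025,0,0,1],[0,0,0,0.0025,0,0.007,1],[0,0,0,0.0025,0,0.013,1]])

```text
t: 5.95
tool_pos: [0.5387, -0.0974, 0.1156]
tool_rot: [0.274, -3.13, -0.0]
contact_force: [1.2, 1.6, -1.0]
opening: 0.0201
grip_force: 60.4
```

Emit:
carry_out(rows=[[0,0,0,0,0,0.007,1],[0,0,0,0,0,0.013,1],[0,0,0,0,0,0.02,1]])

```text
t: 6.25
tool_pos: [0.5387, -0.0974, 0.1096]
tool_rot: [0.274, -3.13, -0.0]
contact_force: [0.1, -0.5, -0.9]
opening: 0.0205
grip_force: 60.4
```

Emit:
carry_out(rows=[[0,0,0,0,0,0.007,1],[0,0,0,0,0,0.013,1],[0,0,0,0,0,0.02,1],[0,0,0,0,0,0.02,1]])

```text
t: 6.65
tool_pos: [0.5384, -0.0973, 0.1034]
tool_rot: [0.274, -3.129, -0.0]
contact_force: [-0.2, 0.5, -1.2]
opening: 0.0207
grip_force: 60.4
```

Emit:
carry_out(rows=[[0,0,0,0,0,0.0015,1],[0,0,0,0,0,0.003,1],[0,0,0,0,0,0.003,1]])

```text
t: 6.95
tool_pos: [0.5387, -0.0975, 0.103]
tool_rot: [-0.274, 3.13, -0.0]
contact_force: [0.2, -0.7, -1.0]
opening: 0.0204
grip_force: 60.4
```

Emit:
carry_out(rows=[[0,0,0,0,0,0.0015,1],[0,0,0,0,0,0.003,1],[0,0,0,0,0,0.003,1]])

```text
t: 7.25
tool_pos: [0.5387, -0.0975, 0.102]
tool_rot: [0.274, -3.13, -0.0]
contact_force: [-0.1, -0.0, -0.6]
opening: 0.0203
grip_force: 60.4
```

Emit:
carry_out(rows=[[0,0,0,0,0,0.0015,1],[0,0,0,0,0,0.003,1],[0,0,0,0,0,0.003,1]])

```text
t: 7.55
tool_pos: [0.5386, -0.0974, 0.1011]
tool_rot: [0.274, -3.13, -0.0]
contact_force: [-0.2, 1.4, -0.9]
opening: 0.0205
grip_force: 60.4
```

Emit:
carry_out(rows=[[0,0,0,0,0,0.001,1],[0,0,0,0,0,0.002,1],[0,0,0,0,0,0.002,1]])

```text
t: 7.85
tool_pos: [0.5387, -0.0974, 0.1005]
tool_rot: [0.274, -3.13, -0.0]
contact_force: [-0.2, -1.1, -0.5]
opening: 0.0205
grip_force: 60.4
```

Emit:
carry_out(rows=[[0,0,0,0,0,0.001,1],[0,0,0,0,0,0.002,1],[0,0,0,0,0,0.002,1]])

```text
t: 8.15
tool_pos: [0.5389, -0.0975, 0.1004]
tool_rot: [-0.274, 3.129, -0.0]
contact_force: [-1.2, 0.3, 1.7]
opening: 0.0199
grip_force: 60.5
```

Emit:
carry_out(rows=[[0,0,0,0,0,0.001,1],[0,0,0,0,0,0.002,1],[0,0,0,0,0,0.002,1]])

```text
t: 8.45
tool_pos: [0.539, -0.0975, 0.1003]
tool_rot: [-0.274, 3.129, -0.0]
contact_force: [-1.4, 1.0, 5.7]
opening: 0.0204
grip_force: 60.8
```

Blade found at TCP z ≈ 0.1003, so I'll ease off to about 3 N and feel towards the hole.

Emit:
carry_out(rows=[[0,0,0,0,0,-0.0012,1],[0,0,0,0,0.004,-0.0012,1],[0,0,0,0,0.008,-0.0012,1],[0,0,0,0,0.012,-0.0012,1],[0,0,0,0,0.015,-0.0012,1]])

```text
t: 8.95
tool_pos: [0.5386, -0.0936, 0.1003]
tool_rot: [-0.274, 3.128, -0.003]
contact_force: [0.5, -3.5, 4.2]
opening: 0.02
grip_force: 61.0
```

Emit:
carry_out(rows=[[0,0,0,0,0.003,0,1],[0,0,0,0,0.007,0,1],[0,0,0,0,0.007,0,1]])

```text
t: 9.25
tool_pos: [0.5379, -0.0908, 0.1]
tool_rot: [-0.274, 3.129, -0.0]
contact_force: [0.1, -2.9, 4.5]
opening: 0.0201
grip_force: 61.0
```

Emit:
carry_out(rows=[[0,0,0,0,0.003,0,1],[0,0,0,0,0.007,0,1],[0,0,0,0,0.007,0,1]])

```text
t: 9.55
tool_pos: [0.5359, -0.0875, 0.0982]
tool_rot: [0.274, -3.127, -0.005]
contact_force: [0.4, 0.9, 0.2]
opening: 0.0203
grip_force: 60.5
```

The force vanished and the tool dropped, so the tip is over the hole. I'll centre it a little more and descend gently.

Emit:
carry_out(rows=[[0,0,0,0,0.003,0,1],[0,0,0,0,0.004,0.002,1],[0,0,0,0,0.004,0.004,1],[0,0,0,0,0.004,0.004,1]])

```text
t: 9.95
tool_pos: [0.5365, -0.0874, 0.0979]
tool_rot: [0.274, -3.129, -0.001]
contact_force: [0.0, 0.0, -2.1]
opening: 0.0204
grip_force: 60.4
```

Emit:
carry_out(rows=[[0,0,0,0,0,0.002,1],[0,0,0,0,0,0.004,1],[0,0,0,0,0,0.004,1]])

```text
t: 10.25
tool_pos: [0.537, -0.0876, 0.0972]
tool_rot: [-0.274, 3.13, 0.0]
contact_force: [0.7, 0.7, -0.6]
opening: 0.0202
grip_force: 60.4
```

Emit:
carry_out(rows=[[0,0,0,0,0,0.003,1],[0,0,0,0,0,0.006,1],[0,0,0,0,0,0.009,1],[0,0,0,0,0,0.009,1]])

```text
t: 10.65
tool_pos: [0.537, -0.0876, 0.0945]
tool_rot: [-0.274, 3.129, 0.0]
contact_force: [0.9, 0.7, -1.3]
opening: 0.0207
grip_force: 60.4
```

Emit:
carry_out(rows=[[0,0,0,0,0,0.004,1],[0,0,0,0,0,0.008,1],[0,0,0,0,0,0.012,1],[0,0,0,0,0,0.012,1]])

```text
t: 11.05
tool_pos: [0.537, -0.0876, 0.0908]
tool_rot: [-0.274, 3.13, 0.0]
contact_force: [1.4, 1.4, -0.7]
opening: 0.0207
grip_force: 60.4
```

Emit:
carry_out(rows=[[0,0,0,0,0,0.006,1],[0,0,0,0,0,0.012,1],[0,0,0,0,0,0.018,1],[0,0,0,0,0,0.024,1],[0,0,0,0,0,0.024,1]])

```text
t: 11.55
tool_pos: [0.5369, -0.0876, 0.0834]
tool_rot: [0.274, -3.129, -0.0]
contact_force: [1.1, 2.1, -0.8]
opening: 0.0204
grip_force: 60.4
```

Emit:
carry_out(rows=[[0,0,0,0,0,0.002,1],[0,0,0,0,0,0.004,1],[0,0,0,0,0,0.006,1],[0,0,0,0,0,0.006,1]])

```text
t: 11.95
tool_pos: [0.537, -0.0877, 0.082]
tool_rot: [-0.274, 3.129, 0.0]
contact_force: [1.6, 1.7, 0.6]
opening: 0.0205
grip_force: 60.5
```

Emit:
carry_out(rows=[[0,0,0,0,0,0.001,1],[0,0,0,0,0,0.002,1],[0,0,0,0,0,0.002,1]])

```text
t: 12.25
tool_pos: [0.537, -0.0877, 0.0814]
tool_rot: [-0.274, 3.129, 0.0]
contact_force: [0.4, 2.0, 2.0]
opening: 0.0207
grip_force: 60.6
```

Emit:
carry_out(rows=[[0,0,0,0,0.001,0.001,1],[0,0,0,0,0.001,0.002,1],[0,0,0,0,0.001,0.002,1]])

```text
t: 12.55
tool_pos: [0.5368, -0.0875, 0.0806]
tool_rot: [0.274, -3.129, 0.0]
contact_force: [0.9, 0.9, 0.8]
opening: 0.0204
grip_force: 60.5
```

Emit:
carry_out(rows=[[0,0,0,0,0,0.001,1],[0,0,0,0,0,0.002,1],[0,0,0,0,0,0.002,1]])

```text
t: 12.85
tool_pos: [0.5369, -0.0875, 0.0805]
tool_rot: [0.274, -3.129, 0.0]
contact_force: [-1.1, 0.6, 3.2]
opening: 0.0204
grip_force: 60.7
```

Emit:
carry_out(rows=[[0,0,0,0,0,0.001,1],[0,0,0,0,0,0.002,1],[0,0,0,0,0,0.002,1]])

```text
t: 13.15
tool_pos: [0.5369, -0.0875, 0.0804]
tool_rot: [0.274, -3.129, 0.0]
contact_force: [-3.4, 1.5, 6.6]
opening: 0.0206
grip_force: 61.2
```

```bash
python3 - <<'E'
from h import *
u=np.array([-.1638,.9865,0]);v=np.array([.9865,.1638,0]);O=np.array([.53565,-.09235,.07])
o=get_obs();P=o["tool_pos"];print(P,(P-O)@u*1e3,(P-O)@v*1e3,o["contact_force"],local(P+u*.05)/.3)
d=grab("wrist","w8");cv2.imwrite("pics/w8c.png",cv2.resize(d["img"][150:330,230:430],None,fx=3,fy=3))
E
```

```text
[ 0.53692006 -0.08752272  0.08044512] 4.554076623871581 2.0436260936730477 [-3.4252867   1.51268952  6.62489179] [-1.68638958e-03  1.66659190e-01 -2.69708536e-05]
```

View pics/w8c.png

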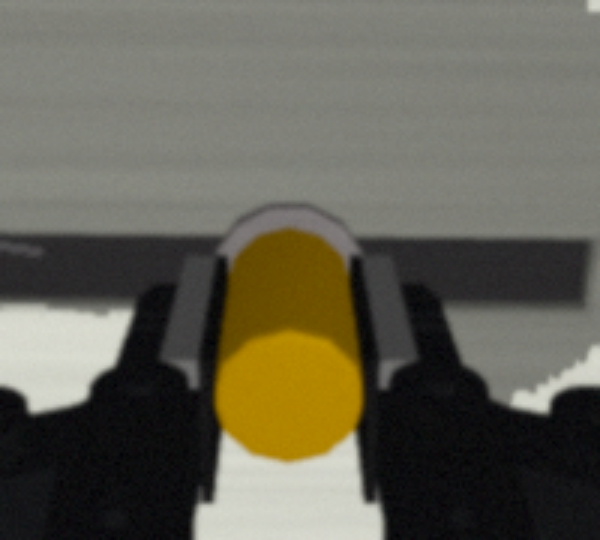

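The collar sits on the cover, and the drop from blade contact was 19.9 mm, so the pin is home. I'll ease the pressure and slide to the green end.

Emit:
carry_out(rows=[[0,0,0,0,0,-0.0012,1],[0,0,0,0,0.005,-0.0012,1],[0,0,0,0,0.015,-0.0012,1],[0,0,0,0,0.025,-0.0012,1],[0,0,0,0,0.035,-0.0012,1]])

```text
t: 13.7
tool_pos: [0.5359, -0.0792, 0.0805]
tool_rot: [-0.274, 3.128, -0.009]
contact_force: [0.8, -7.6, 2.0]
opening: 0.0204
grip_force: 60.7
```

Emit:
carry_out(rows=[[0,0,0,0,0.01,0,1],[0,0,0,0,0.02,0,1],[0,0,0,0,0.03,0,1],[0,0,0,0,0.04,0,1],[0,0,0,0,0.05,0,1]])

```text
t: 14.2
tool_pos: [0.5334, -0.0644, 0.0805]
tool_rot: [-0.274, 3.128, -0.009]
contact_force: [1.2, -7.2, 1.6]
opening: 0.0201
grip_force: 60.7
```

Emit:
carry_out(rows=[[0,0,0,0,0.01,0,1],[0,0,0,0,0.02,0,1],[0,0,0,0,0.03,0,1],[0,0,0,0,0.04,0,1],[0,0,0,0,0.05,0,1]])

```text
t: 14.7
tool_pos: [0.5309, -0.0496, 0.0805]
tool_rot: [-0.274, 3.127, -0.009]
contact_force: [1.0, -7.7, 2.0]
opening: 0.0204
grip_force: 60.7
```

Emit:
carry_out(rows=[[0,0,0,0,0.003,0,1],[0,0,0,0,0.006,0,1],[0,0,0,0,0.009,0,1],[0,0,0,0,0.012,0,1]])

```text
t: 15.1
tool_pos: [0.5303, -0.046, 0.0805]
tool_rot: [-0.274, 3.127, -0.008]
contact_force: [1.6, -7.4, 2.8]
opening: 0.0204
grip_force: 60.7
```

Emit:
carry_out(rows=[[0,0,0,0,0.003,0,1],[0,0,0,0,0.006,0,1],[0,0,0,0,0.006,0,1]])

```text
t: 15.4
tool_pos: [0.53, -0.0442, 0.0806]
tool_rot: [-0.274, 3.127, -0.008]
contact_force: [1.3, -7.1, 2.6]
opening: 0.0201
grip_force: 60.7
```

Emit:
carry_out(rows=[[0,0,0,0,0.002,0,1],[0,0,0,0,0.004,0,1],[0,0,0,0,0.004,0,1]])

```text
t: 15.7
tool_pos: [0.5298, -0.0431, 0.0806]
tool_rot: [-0.274, 3.127, -0.009]
contact_force: [1.9, -6.6, 1.8]
opening: 0.0203
grip_force: 60.7
```

Emit:
carry_out(rows=[[0,0,0,0,0.002,0,1],[0,0,0,0,0.004,0,1],[0,0,0,0,0.004,0,1]])

```text
t: 16.0
tool_pos: [0.5296, -0.042, 0.0806]
tool_rot: [-0.274, 3.127, -0.009]
contact_force: [1.8, -7.9, 1.0]
opening: 0.0207
grip_force: 60.7
```

Emit:
carry_out(rows=[[0,0,0,0,0.002,0,1],[0,0,0,0,0.003,0,1],[0,0,0,0,0.003,0,1]])

```text
t: 16.3
tool_pos: [0.5295, -0.0411, 0.0805]
tool_rot: [-0.274, 3.127, -0.009]
contact_force: [1.7, -7.9, 2.1]
opening: 0.0203
grip_force: 60.7
```

Emit:
carry_out(rows=[[0,0,0,0,0.002,0,1],[0,0,0,0,0.003,0,1],[0,0,0,0,0.003,0,1]])

```text
t: 16.6
tool_pos: [0.5294, -0.0409, 0.0806]
tool_rot: [-0.274, 3.127, -0.011]
contact_force: [1.5, -9.9, 2.3]
opening: 0.0208
grip_force: 60.7
```

Emit:
carry_out(rows=[[0,0,0,0,0.002,0,1],[0,0,0,0,0.003,0,1],[0,0,0,0,0.003,0,1]])

```text
t: 16.9
tool_pos: [0.5294, -0.0407, 0.0806]
tool_rot: [-0.275, 3.127, -0.014]
contact_force: [1.5, -10.8, 0.1]
opening: 0.0203
grip_force: 60.8
```

Progress has stalled and the force is rising. One more small push will confirm the stop.

Emit:
carry_out(rows=[[0,0,0,0,0.002,0,1],[0,0,0,0,0.004,0,1],[0,0,0,0,0.004,0,1]])

```text
t: 17.2
tool_pos: [0.5294, -0.0404, 0.0807]
tool_rot: [-0.275, 3.126, -0.017]
contact_force: [2.9, -13.9, -0.5]
opening: 0.0201
grip_force: 60.9
```

Emit:
carry_out(rows=[[0,0,0,0,0.002,0,1],[0,0,0,0,0.004,0,1],[0,0,0,0,0.004,0,1]])

```text
t: 17.5
tool_pos: [0.5293, -0.0401, 0.0807]
tool_rot: [-0.275, 3.126, -0.02]
contact_force: [2.9, -18.4, -1.9]
opening: 0.0202
grip_force: 61.0
```

Emit:
carry_out(rows=[[0,0,0,0,-0.005,0.001,1],[0,0,0,0,-0.01,0.002,1],[0,0,0,0,-0.013,0.002,1],[0,0,0,0,-0.013,0.002,1]], force=30)

```text
t: 17.9
tool_pos: [0.5296, -0.0408, 0.0805]
tool_rot: [-0.274, 3.127, -0.008]
contact_force: [0.4, -6.1, 4.5]
opening: 0.0206
grip_force: 61.5
```

Emit:
carry_out(rows=[[0,0,0,0,-0.003,0,1],[0,0,0,0,-0.004,0,1],[0,0,0,0,-0.004,0,1]])

```text
t: 18.2
tool_pos: [0.5296, -0.041, 0.0805]
tool_rot: [-0.274, 3.127, -0.005]
contact_force: [0.1, -4.2, 6.1]
opening: 0.0203
grip_force: 61.5
```

Emit:
carry_out(rows=[[0,0,0,0,0,0,-0.2],[0,0,0,0,0,0,-0.2],[0,0,0,0,0,0,-0.2],[0,0,0,0,0,0,-0.2],[0,0,0,0,0,0,-0.2]])

```text
t: 18.7
tool_pos: [0.5282, -0.0396, 0.0789]
tool_rot: [0.274, -3.129, -0.001]
contact_force: [-0.2, 0.5, -0.4]
opening: 0.0515
grip_force: 0.0
```

Emit:
carry_out(rows=[[0,0,0,0,0,-0.02,-0.2],[0,0,0,0,0,-0.06,-0.2],[0,0,0,0,0,-0.12,-0.2],[0,0,0,0,0,-0.2,-0.2],[0,0,0,0,0,-0.3,-0.2]])

```text
t: 19.2
tool_pos: [0.528, -0.0397, 0.1704]
tool_rot: [0.274, -3.129, -0.001]
contact_force: [1.2, 0.1, -0.1]
opening: 0.0512
grip_force: 0.0
```

Emit:
carry_out(rows=[[0,0,0,-0.1,0,-0.12,-0.2],[0,0,0,-0.15,0,-0.15,-0.2],[0,0,0,-0.15,0,-0.15,-0.2],[0,0,0,-0.15,0,-0.15,-0.2]])

```text
t: 19.6
tool_pos: [0.5725, -0.032, 0.2146]
tool_rot: [0.274, -3.129, 0.0]
contact_force: [-0.4, -0.5, -0.3]
opening: 0.0515
grip_force: 0.0
```

```bash
python3 - <<'E'
from h import *
d=grab("wrist","w9");o=get_obs();print(o["t"],o["tool_pos"])
E
```

```text
19.65 [ 0.57180197 -0.03195181  0.21350628]
```

View pics/w9.png

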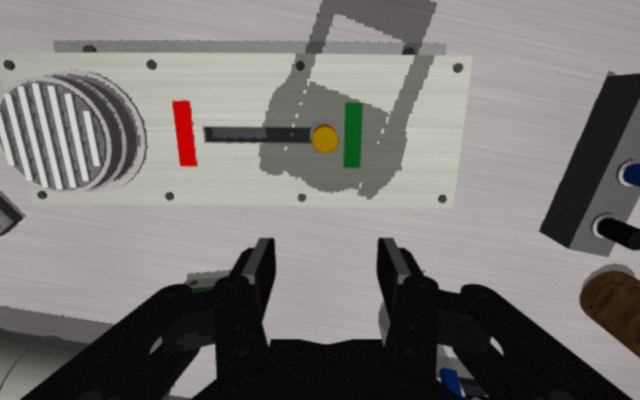

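The pin stands upright with its collar on the cover at (323,138), next to the green mark. The gripper is clear and the spares are undisturbed.

```bash
python3 -c "
from station import *
print(finish_job())"
```

```text
the job is handed in; nothing more can be done
None
```

The yellow-knobbed pin is fully home in the shutter blade and has been slid to the green end until the shutter met its stop; I let go at about 19 s and handed the job in, but it returned no verdict.

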